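# Pull out the scrap tray with the drag hook and clear the saw platform

### The arm

A 7-joint arm with a two-finger parallel gripper is mounted at the origin on a cart in front of the work surface, level with it; the furniture and walls round the work are solid. World frame = base frame: x ahead of the robot, y to its left, z up, the work surface at z = 0. Lengths are in m, angles in rad, forces in N, time in s.
With the tool pointing down it reaches from about 0.4 to 0.85 m from the base axis. Payload 10.4 kg.
Tool frame: the origin (TCP) lies at the centre of the arm's flange, where the gripper is bolted on; the fingertips stand 182 mm ahead of it and the grasp point (between the pads) lies r.grasp_offset ahead of it (r.grasp_offset is the distance from the TCP to the grasp point, in m); z points along the fingers, y is the line along which they close (so a half turn about z gives the same grasp; the last joint's range is limited). The gripper opens to 87 mm and grips with 3 to 60 N. Pads are 19 mm wide; open, the fingers measure 117 mm over their backs; the gripper's body (75 mm by 190 mm) begins 51 mm behind the grasp point.
Start: joints at [-1.344, 0.332, -0.065, 1.46, 0.022, 1.35, -0.088], TCP at [0.154, 0.606, 0.405] pointing down, gripper open.
Joint ranges: [-2.6, 2.6], [-0.5, 2.12], [-1.47, 1.34], [0.16, 2.42], [-1.27, 4.41], [0.06, 2.06], [-2.6, 2.6]. Speed limits (rad/s): [2.22, 2.22, 2.79, 2.79, 3.14, 3.14, 3.14].

### API

Orientations are given as a unit quaternion [x, y, z, w].
In Python, from bench import status, vision, job, spotter, r gives the robot as it stands. The module is installed in compiled form; this text tells all that it offers.
- The arm moves only by the tool play_rows, never from a script. Its argument "series" is a list of rows, each a list of 6 numbers: the shift along the tool's x, y, z each as a share of 150 mm, from -1 to 1, then the turn, a rotation vector about the tool's x, y, z each as a share of 30 degrees, from -1 to 1. In form: [[x, y, z, ax, ay, az], ...]. A call has 1 to 5 rows; each row is the pose to reach, as a shift and turn from the pose commanded when the call began, along the tool's axes at that moment; what a row does not reach only later rows make up. A row lasts 1/10 s, in which the tool goes at most 50 mm and 8.59 degrees, less where a joint would pass 70% of its speed; a pose out of reach is approached as far as the arm can. A call with a number of a shift or a turn outside -1 to 1 is refused whole. A call with a gripper value outside its range is refused whole. "fingers" is the opening, from -1 (shut) to 1 (fully open), set as the call begins (left out, the last holds). The fingers move at their own pace and stop on an object; "squeeze" is the grip in N (left out, the last holds). Time passes only in rows, so rows that repeat a pose let the fingers close. It gives the time, the measured TCP pose, the force, the opening and the grip force at its end, in the units of the state.
- status.read_state(): the state, without advancing time (a new reading comes with each control period).
- vision.camera(name): name is "side" or "top" or "wrist"; returns the picture (384x512x3 uint8, blue, green, red); there is no depth.
- vision.calibration(name): a dict with "fx", "fy", "cx", "cy" (pixels), "D" ([k1, k2, p1, p2, k3] as OpenCV has them; the pictures are not rectified), "rvec" (rotation vector, rad) and "tvec" (3), from world to camera coordinates, as OpenCV has them; the wrist camera has in their place "T_tool_cam" (4x4, takes a point from camera to tool coordinates, whose origin is the TCP and whose axes are the flange's). Camera axes: x right, y down, z forward; pixel columns grow to the right and rows downward; lengths in m; the calibration is good to about 2 mm. A picture is of the moment at which its call begins: read the wrist's pose just before it. calibration takes no time and is no camera call.
- job.close_job(): hands the job in; it is judged then, once.
Trained networks look in the newest picture that a camera, given by its name, has taken for a name from the list of things; names that differ only in an ending like _2 or _b are one class to them, and where a whole thing is asked for, a point or a joint stands for the part that bears it (a point fixed in the world has none). Each returns a list of dicts, best first, with "conf" (0 to 1); they miss things now and then, are a little off and sometimes report something else, mostly with a low value. They report only what shows in the picture. A call takes as long as a camera call. They do not tell look-alikes from the thing itself.
- spotter.boxes_of(camera, name): "point" ([x, y, z] in m, in world coordinates, good to about 4 mm: the middle of the surface that is visible of it).
- spotter.regions_of(camera, name): "pixels" (384x512 bool, what is visible of it).
The state is a dict: "time": time; "joint_positions": joint angles; "joint_vel": joint speeds; "joint_torque": joint torques, N m; "ee_pos": TCP position; "eef_rot": TCP orientation; "ft_force": force on the tool from outside, world axes, zero at the start; "torque": the same for the moment, N m; "width": finger opening in m; "grip_force": force on a finger pad.
Only numpy, scipy, OpenCV 4.12 (cv2) and the standard library are available. Lean on these libraries where they do the work, as an engineer would, in place of code of your own. Each camera call takes 0.05 s, during which the arm holds its last target. There are 200 camera calls.

### The job

Take the drag hook by its wooden handle, drop its tip into the steel eye of the green scrap tray and drag the tray fully out from under the saw platform, keeping your hand off the tray. Lay the hook back down on the bench, then push the three wood offcuts off the platform's edge into the tray without lifting them up. Leave the block plane standing where it is on the platform.

Things in the scene. Friction and masses are not known exactly. Their poses are not given: they have to be found in the camera images.
- platform: Fixed plywood saw platform, 310 (own x) x 380 mm (own y), flat top 115 mm above the bench. Origin: centre of its underside, on the bench. Its open side is -y (edge at own y = -190 mm, to the robot's right); the scrap tray slides out there. At the far edge (own y = +170 to +190 mm) runs a dark fence 20 mm high. Its place and yaw vary.
- scrap_tray: Open-topped green tray, 270 (x) x 240 mm (y), rim 82 mm above the bench, walls 5 to 6 mm, inner floor 7 mm above the bench. Origin: middle of the outer face of its front wall, at bench height; axes parallel to the platform's; the tray's inside lies on its +y side. The steel eye sticks out of the front wall, to -y.
- tray_eye (a point): Centre of the tray's eye: a ring of 8 mm steel bar lying level, hole 32 mm across, outside 48 mm across, its bar 24 to 32 mm above the bench, its centre 32 mm in front of the tray's front wall. A tip goes into it from above. Axes parallel to the platform's.
- tray_slide (a joint): How far the tray is drawn out of the platform along the platform's -y, in m: 0 = front wall flush with the platform's edge, 0.18 = against its stop, fully out. It starts nearly shut, runs on stiff runners (about 3 N to move it) and stays where it is left.
- hook: Drag hook, loose, 180 g, lying on the flat underside of its dark wooden handle, 100 (own x, -50 to +50 mm) x 26 (y) x 44 mm (z). Origin: centre of the handle's underside. From its +x end an 8 mm steel shank runs along +x, axis 38 mm above the underside, and at x = 140 mm bends straight down. Balances near x = 20 mm. Starts pointing roughly to world +y.
- hook_tip (a point): Lower end of the hook's 8 mm thick, downward-bent tip, at own x = 140 mm, 5 mm above the handle's underside; the free length of the tip below the shank is 29 mm. Axes as the hook's.
- brown_offcut: Orange-brown wood offcut, 60 x 85 x 32 mm (own x, y, z), about 0.11 kg, loose on the platform. Origin: centre of its underside. At the start its y runs roughly along the platform's y; which offcut lies in which place varies.
- thin_offcut: Pale, thin wood offcut, 50 x 100 x 22 mm (own x, y, z), loose on the platform. Origin: centre of its underside. Lies like the others.
- thick_offcut: Yellowish, thick wood offcut, 60 x 110 x 45 mm (own x, y, z), about 0.2 kg, loose on the platform. Origin: centre of its underside. Lies like the others.
- plane: Block plane (small black hand plane with a pale wooden wedge), loose, 48 x 164 x 55 mm, standing near the fence on the platform, its 164 mm length along the platform's x. Origin: centre of its underside. Stays where it is.
Things that resemble listed ones, but are neither listed nor needed, are in the scene too. What is shaped like the brown_offcut but red is not meant.

How it is judged:
On the way, in this order (a step that is already met when the one before it is completed fails the run):
1. the hook's tip is down in the tray's eye, the tray still less than 5 cm out (horizontal distance between hook_tip and tray_eye below 0.018 m and z of hook_tip in the frame of tray_eye below 0 m and value of joint tray_slide below 0.05 m), for 0.1 s.
2. the tray is drawn out (over 15 cm) with the hook still in the eye (value of joint tray_slide above 0.15 m and horizontal distance between hook_tip and tray_eye below 0.024 m and z of hook_tip in the frame of tray_eye below 0.004 m), for 0.1 s.
3. the hook is laid down on the bench, out of the eye (height (world z) of hook below 0.045 m and linear speed of hook below 0.02 m/s and horizontal distance between hook_tip and tray_eye above 0.024 m and contact force between the fingers and hook below 0.2 N), for 0.2 s.
At the end, for the whole second after the job is handed in: The tray is still more than 15 cm out; the origin of each of the three offcuts lies inside the tray's walls, less than 95 mm above the bench, at rest; the block plane has moved less than 2 cm; the hook lies still on the bench (origin below 45 mm) (x of brown_offcut in the frame of scrap_tray between -0.132 and 0.132 m and y of brown_offcut in the frame of scrap_tray between 0.004 and 0.236 m and height (world z) of each of brown_offcut, thin_offcut, thick_offcut below 0.095 m and linear speed of each of brown_offcut, thin_offcut, thick_offcut, hook below 0.02 m/s and x of thin_offcut in the frame of scrap_tray between -0.132 and 0.132 m and y of thin_offcut in the frame of scrap_tray between 0.004 and 0.236 m and x of thick_offcut in the frame of scrap_tray between -0.132 and 0.132 m and y of thick_offcut in the frame of scrap_tray between 0.004 and 0.236 m and value of joint tray_slide above 0.15 m and distance of plane from where it was at the start of the episode below 0.02 m and height (world z) of hook below 0.045 m); the robot touches nothing.
It fails at once if the hand or arm touches the tray or its eye with more than 2 N (contact force between any of the fingers, the arm and scrap_tray above 2 N).
It fails at once if an offcut is lifted more than about 6 cm off the platform (height (world z) of any of brown_offcut, thin_offcut, thick_offcut above 0.175 m).
It fails at once if the block plane is moved more than 2 cm (distance of plane from where it was at the start of the episode above 0.02 m).
It also fails if it takes over 61 s, if anything falls off the work surface, if the arm or the gripper's body presses on something with over 40 N, if the wrist force passes 120 N, or if a joint passes its speed limit or range.

## Working session

There is one attempt and no reset: what is moved stays moved. The work goes in short steps, Python scripts to look and compute and a tool call to move; the robot and the scene stay as the last step left them, time stands still between calls to the robot, and variables do not carry over. Pictures are saved under pics/ and viewed, at most 10 in all, crops included, and the job is handed in when it is done.

Besides the shell and the picture viewer there is one more tool, called after ">>>" as name([rows], argument=value, ...), one row to a line, values as JSON. play_rows: Moves the arm, as the interface text tells. Shift numbers are shares of 150 mm and turn numbers shares of 30 degrees, none past 1 either way. Its arguments: {"type":"object","properties":{"series":{"type":"array","items":{"type":"array","items":{"type":"number"}}},"fingers":{"type":"number"},"squeeze":{"type":"number"}},"required":["series"]}

```bash
ls; mkdir -p pics
python3 - <<'E'
from bench import status, vision, job, spotter, r
import cv2, numpy as np
print(status.read_state(), r.grasp_offset)
ims=[]
for c in ["side","top"]:
    im=vision.camera(c); cv2.imwrite(f"pics/{c}0.png",im)
    k=vision.calibration(c); print(c,k)
    for n in ["platform","scrap_tray","tray_eye","hook","hook_tip","brown_offcut","thin_offcut","thick_offcut","plane"]:
        try: print(c,n,[(np.round(b["point"],3).tolist(),round(b["conf"],2)) for b in spotter.boxes_of(c,n)])
        except Exception as e: print(n,e)
print(vision.calibration("wrist"))
print(status.read_state()["time"])
E
```

```text
pics
{'time': 0.0, 'joint_positions': array([-1.34363798,  0.33287644, -0.06473269,  1.46096889,  0.02157914,
        1.34991463, -0.08853788]), 'joint_vel': array([-1.56327705e-03,  1.16557018e-03,  4.74213147e-04, -7.35763446e-04,
        6.92656998e-05,  5.46299243e-04, -1.02588488e-03]), 'joint_torque': array([-5.15639431e-05, -6.23236156e+01,  2.46376003e-02, -3.89907253e+01,
       -6.13292260e-02,  3.94827803e-02,  1.43154693e-04]), 'ee_pos': array([0.15442086, 0.60547902, 0.40393781]), 'eef_rot': array([ 1.24549847e-01,  9.92213079e-01, -7.32769116e-04, -7.22832436e-05]), 'ft_force': array([ 0.60715695, -0.34769463,  0.11356503]), 'torque': array([ 0.05614243, -0.00668309, -0.01376177]), 'grip_force': 0.0, 'width': 0.08706425487070849} 0.1635
side {'fx': 479.727540282953, 'fy': 479.727540282953, 'cx': 256.54165142961864, 'cy': 187.28009637644968, 'D': array([-0.18346496,  0.        ,  0.        ,  0.        ,  0.        ]), 'rvec': array([ 1.92306885, -0.25107756,  0.14351015]), 'tvec': array([-0.48052419,  0.16221424,  1.6640514 ])}
side platform [([0.526, 0.02, 0.081], 0.82
[... 1078 characters left out ...]
 -0.305, 0.031], 0.57)]
top thin_offcut [([0.526, 0.12, 0.136], 0.87)]
top thick_offcut [([0.44, 0.098, 0.16], 0.61)]
top plane [([0.506, 0.311, 0.146], 0.86)]
{'fx': 315.0997810597243, 'fy': 315.0997810597243, 'cx': 255.76371989155564, 'cy': 191.3714058603572, 'D': array([-0.07602774,  0.        ,  0.        ,  0.        ,  0.        ]), 'T_tool_cam': array([[ 4.57365100e-05, -9.60798926e-01, -2.77246141e-01,
         7.72268310e-02],
       [ 9.99999501e-01, -2.32628457e-04,  9.71143036e-04,
        -8.79035718e-04],
       [-9.97568528e-04, -2.77246047e-01,  9.60798436e-01,
         1.86305270e-02],
       [ 0.00000000e+00,  0.00000000e+00,  0.00000000e+00,
         1.00000000e+00]])}
1.0
```

View pics/top0.png

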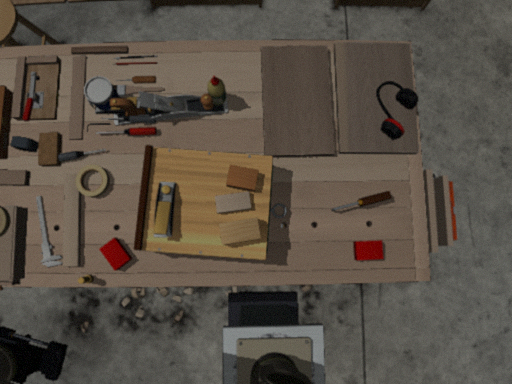

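View pics/side0.png

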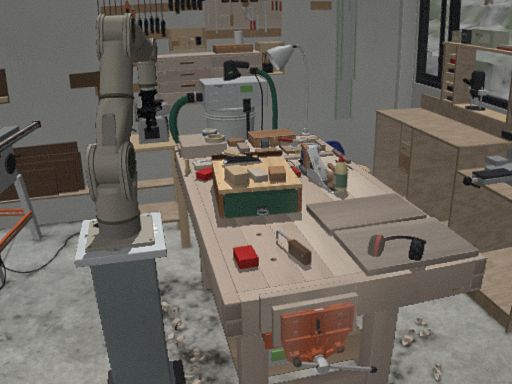

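The top view shows the platform at (143–272, 150–260), the eye at about (281, 211), the hook from its handle at (376, 199) to its tip near (333, 210), and the offcuts at (242, 177), (234, 203) and (240, 232). The red blocks are decoys. In the side view the tray is nearly shut, with the eye at about (262, 212). Next I'll measure more precisely.

```bash
cat > h.py <<'E'
import cv2, numpy as np
from bench import status, vision, job, spotter, r
from scipy.spatial.transform import Rotation as R
def cam(c,st=None):
    k=vision.calibration(c); K=np.array([[k["fx"],0,k["cx"]],[0,k["fy"],k["cy"]],[0,0,1]])
    if c=="wrist":
        T=np.eye(4); T[:3,:3]=R.from_quat(st["eef_rot"]).as_matrix(); T[:3,3]=st["ee_pos"]
        W=T@k["T_tool_cam"]; return K,k["D"],W[:3,:3],W[:3,3]
    Rm=cv2.Rodrigues(k["rvec"])[0]; return K,k["D"],Rm.T,-Rm.T@k["tvec"]
def ray(c,uv,st=None):
    K,D,Rw,o=cam(c,st); p=cv2.undistortPoints(np.array(uv,float).reshape(-1,1,2),K,D)[:,0]
    return o,np.c_[p,np.ones(len(p))]@Rw.T
def onz(c,uv,z,st=None):
    o,d=ray(c,uv,st); z=np.broadcast_to(z,len(d)); return o+d*((z-o[2])/d[:,2])[:,None]
def tri(c1,u1,c2,u2,s1=None,s2=None):
    o1,d1=ray(c1,u1,s1);o2,d2=ray(c2,u2,s2);out=[]
    for a,b in zip(d1,d2):
        t=np.linalg.lstsq(np.c_[a,-b],o2-o1,rcond=None)[0]; p=o1+a*t[0];q=o2+b*t[1]; out.append(np.r_[(p+q)/2,np.linalg.norm(p-q)])
    return np.array(out)
def go(p,yaw):  # grasp point target, yaw of tool y (deg); prints shift/turn in tool axes shares
    s=status.read_state(); Q=R.from_quat(s["eef_rot"]); m=Q.as_matrix()
    tgt=np.array(p)+[0,0,r.grasp_offset]
    a=np.deg2rad(yaw); y=np.array([np.cos(a),np.sin(a),0]); z=np.array([0,0,-1.]); T=np.c_[np.cross(y,z),y,z]
    sh=m.T@(tgt-s["ee_pos"])/0.15; tu=np.rad2deg(R.from_matrix(m.T@T).as_rotvec())/30
    print("grasp",(s["ee_pos"]+m[:,2]*r.grasp_offset).round(4),"yaw_y",np.rad2deg(np.arctan2(m[1,1],m[0,1])).round(1),"shift",sh.round(3),"turn",tu.round(3))
E
python3 - <<'E'
import cv2
t=cv2.imread("pics/top0.png");s=cv2.imread("pics/side0.png")
a=cv2.resize(t[140:270,140:400],None,fx=3,fy=3,interpolation=cv2.INTER_CUBIC)
cv2.imwrite("pics/topc.png",a)
b=cv2.resize(s[150:280,190:330],None,fx=4,fy=4,interpolation=cv2.INTER_CUBIC)
cv2.imwrite("pics/sidec.png",b)
E
```

```text
(no output)
```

View pics/topc.png

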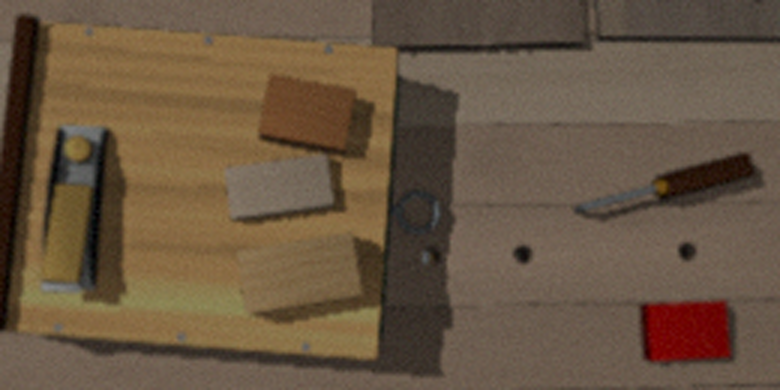

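View pics/sidec.png

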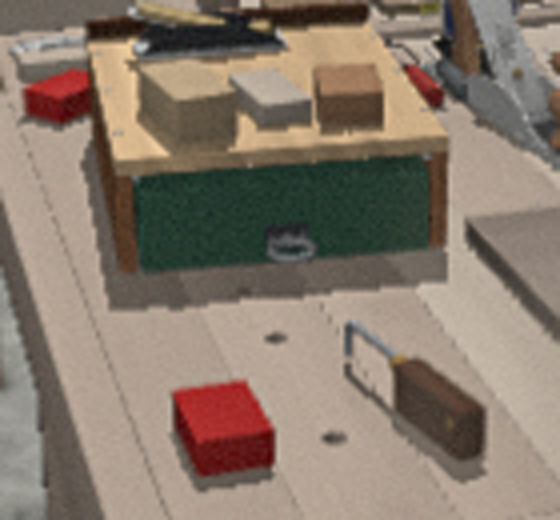

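The crops show (in crop pixels): the eye at topc (419, 211) and sidec (292, 245), the hook bend at topc (580, 209) and sidec (349, 325), the handle top from topc (660, 188) to (752, 165), and the platform's open edge from topc (397, 47) to (379, 358).

Run:
```python
from h import *
T=lambda L:[(140+(u+.5)/3-.5,140+(v+.5)/3-.5) for u,v in L]
S=lambda L:[(190+(u+.5)/4-.5,150+(v+.5)/4-.5) for u,v in L]
print("tri eye,bend",tri("top",T([(419,211),(580,209)]),"side",S([(292,245),(349,325)])).round(4))
print("eye",onz("top",T([(419,211)]),.030).round(4))
h=onz("top",T([(658,189),(664,197),(660,180),(754,175),(748,154),(580,209)]),[.044]*5+[.042]).round(4);print("handle",h)
e=onz("top",T([(397,47),(379,358)]),.115);print("edge",e.round(4),np.rad2deg(np.arctan2(*(e[0]-e[1])[[1,0]])))
for n,z,L in [("brown",.147,[(270,75),(357,90),(345,152),(260,135)]),("thin",.137,[(225,167),(328,153),(335,203),(232,219)]),("thick",.16,[(237,250),(352,234),(362,290),(250,314)]),("plane",.15,[(62,127),(110,130),(92,290),(42,287)])]:
    p=onz("top",T(L),z); print(n,p.round(3)[:,:2].tolist(),p.mean(0).round(3))
sh=onz("top",T([(580,209),(660,186)]),.042); d=sh[0]-sh[1]; print("shank yaw",np.rad2deg(np.arctan2(d[1],d[0])))
ms=spotter.regions_of("top","hook")[0]["pixels"]; ys,xs=np.nonzero(ms); P=onz("top",np.c_[xs,ys],.042)[:,:2]
c=P.mean(0);w,v=np.linalg.eigh(np.cov((P-c).T)); a=v[:,1]; print("hook mask yaw",np.rad2deg(np.arctan2(a[1],a[0]))%180, c, (P@a).min()-c@a,(P@a).max()-c@a)
go([.55,-.35,.15],15)
```

```text
tri eye,bend [[ 5.122e-01 -2.730e-02  3.420e-02  2.000e-04]
 [ 5.139e-01 -1.986e-01  3.360e-02  3.800e-03]]
eye [[ 0.5128 -0.0277  0.03  ]]
handle [[ 0.531  -0.2799  0.044 ]
 [ 0.5224 -0.2859  0.044 ]
 [ 0.5405 -0.2826  0.044 ]
 [ 0.5445 -0.3848  0.044 ]
 [ 0.5671 -0.3797  0.044 ]
 [ 0.5112 -0.1962  0.042 ]]
edge [[ 0.669  -0.0022  0.115 ]
 [ 0.3625  0.022   0.115 ]] -4.514801624499988
brown [[0.635, 0.123], [0.619, 0.04], [0.559, 0.052], [0.576, 0.133]] [0.597 0.087 0.147]
thin [[0.547, 0.168], [0.559, 0.068], [0.511, 0.062], [0.497, 0.161]] [0.529 0.115 0.137]
thick [[0.466, 0.155], [0.479, 0.047], [0.427, 0.039], [0.406, 0.143]] [0.444 0.096 0.16 ]
plane [[0.586, 0.323], [0.582, 0.276], [0.43, 0.292], [0.434, 0.339]] [0.508 0.307 0.15 ]
shank yaw 104.94617489233647
hook mask yaw 103.79307523095736 [ 0.54015848 -0.31430812] -0.07297827359023151 0.12527080661821438
grasp [0.1545 0.6056 0.2413] yaw_y 75.7 shift [-4.13  -5.521  0.608] turn [ 0.    -0.     2.023]
```

>>> play_rows([
  [-0.33, -0.33, 0, 0, 0, 0.25],
  [-0.66, -0.66, 0, 0, 0, 0.5],
  [-1, -1, 0, 0, 0, 0.75],
  [-1, -1, 0, 0, 0, 1],
  [-1, -1, 0, 0, 0, 1],
], fingers=1)

```text
time: 1.55
ee_pos: [0.2661, 0.4188, 0.4052]
eef_rot: [0.382, 0.924, 0.0, 0.001]
ft_force: [-0.3, 0.2, -0.5]
width: 0.087
grip_force: 0.0
```

>>> play_rows([
  [-0.33, -0.1, 0, 0, 0, 0.25],
  [-0.66, -0.2, 0, 0, 0, 0.5],
  [-1, -0.3, 0, 0, 0, 0.75],
  [-1, -0.3, 0, 0, 0, 1],
  [-1, -0.3, 0, 0, 0, 1],
])

```text
time: 2.05
ee_pos: [0.3394, 0.2851, 0.4052]
eef_rot: [0.606, 0.796, 0.001, -0.0]
ft_force: [-0.7, -0.0, 0.1]
width: 0.0869
grip_force: 0.0
```

>>> play_rows([
  [-0.3, 0.12, 0, 0, 0, 0],
  [-0.6, 0.24, 0, 0, 0, 0],
  [-0.9, 0.36, 0, 0, 0, 0],
  [-1, 0.4, 0, 0, 0, 0],
])

```text
time: 2.45
ee_pos: [0.4388, 0.1556, 0.405]
eef_rot: [0.603, 0.798, 0.0, 0.001]
ft_force: [-0.3, 1.1, 1.0]
width: 0.0869
grip_force: 0.0
```

>>> play_rows([
  [-0.3, 0.06, 0, 0, 0, 0],
  [-0.6, 0.12, 0, 0, 0, 0],
  [-0.9, 0.18, 0, 0, 0, 0],
  [-1, 0.2, 0, 0, 0, 0],
])

```text
time: 2.85
ee_pos: [0.5078, 0.0192, 0.405]
eef_rot: [0.603, 0.798, -0.0, 0.001]
ft_force: [-1.2, 0.3, 0.8]
width: 0.0871
grip_force: 0.0
```

>>> play_rows([
  [-0.3, 0, 0, 0, 0, 0],
  [-0.6, 0, 0, 0, 0, 0],
  [-0.9, 0, 0.2, 0, 0, 0],
  [-1, 0, 0.5, 0, 0, 0],
])

```text
time: 3.25
ee_pos: [0.5489, -0.1247, 0.3319]
eef_rot: [0.602, 0.798, 0.001, 0.003]
ft_force: [0.8, 0.3, -0.4]
width: 0.087
grip_force: 0.0
```

>>> play_rows([
  [-0.3, -0.06, 0, 0, 0, 0],
  [-0.6, -0.12, 0, 0, 0, 0],
  [-0.9, -0.18, 0, 0, 0, 0],
  [-1, -0.2, 0, 0, 0, 0],
  [-1, -0.2, 0, 0, 0, 0],
])

```text
time: 3.75
ee_pos: [0.559, -0.2763, 0.3297]
eef_rot: [0.603, 0.798, -0.001, -0.0]
ft_force: [-0.3, 0.8, -0.0]
width: 0.0869
grip_force: 0.0
```

Run:
```python
from h import *
s=status.read_state(); im=vision.camera("wrist"); cv2.imwrite("pics/w1.png",im)
print(s["time"]); go([.541,-.323,.028],13.5)
for n in ["hook","hook_tip"]:
  for b in spotter.boxes_of("wrist",n): print(n,np.round(b["point"],4),b["conf"])
ms=spotter.regions_of("wrist","hook")[0]["pixels"]; ys,xs=np.nonzero(ms); P=onz("wrist",np.c_[xs,ys],.042,s)[:,:2]
c=P.mean(0);w,v=np.linalg.eigh(np.cov((P-c).T)); a=v[:,1]; print("yaw",np.rad2deg(np.arctan2(a[1],a[0]))%180, c)
```

```text
3.75
grasp [ 0.5593 -0.2743  0.1661] yaw_y 15.9 shift [-0.279 -0.206  0.921] turn [-0.002 -0.001  0.08 ]
hook [ 0.5364 -0.3014  0.0399] 0.93
hook_tip [ 0.5333 -0.294   0.041 ] 0.93
yaw 103.42510926479227 [ 0.53538162 -0.29067167]
```

View pics/w1.png

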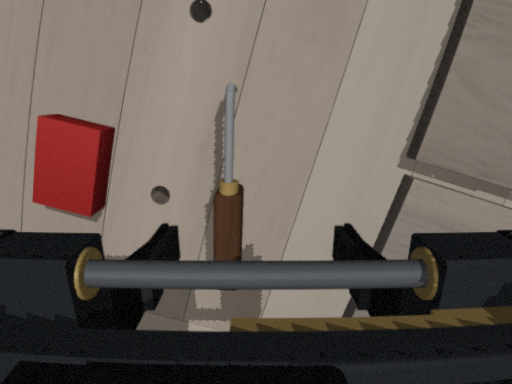

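In the wrist view the bend is at (231, 88), the ferrule and handle front are at (229, 190), and the handle spans columns 214–243. I'll refine the hook pose from these.

Run:
```python
from h import *
s=status.read_state()
P=onz("wrist",[(231,90),(229,190),(228.5,250)],[.042,.044,.044],s);print(P.round(4)); d=P[0]-P[2]; print(np.rad2deg(np.arctan2(d[1],d[0])))
print("tri bend",tri("wrist",[(231,90)],"top",[(140+580.5/3-.5,140+209.5/3-.5)],s))
u=d/np.linalg.norm(d); print("grasp from tip",P[0]-u*.13)
```

```text
[[ 0.5154 -0.1966  0.042 ]
 [ 0.5355 -0.2789  0.044 ]
 [ 0.5498 -0.3355  0.044 ]]
103.89477736617525
tri bend [[ 0.51337825 -0.19737031  0.03298814  0.00315753]]
grasp from tip [ 0.5466084  -0.3227411   0.04381617]
```

>>> play_rows([
  [-0.14, -0.1, 0.2, 0, 0, 0.07],
  [-0.285, -0.187, 0.4, 0, 0, 0.07],
  [-0.285, -0.187, 0.65, 0, 0, 0.07],
  [-0.285, -0.187, 0.85, 0, 0, 0.07],
  [-0.285, -0.187, 0.92, 0, 0, 0.07],
])

```text
time: 4.45
ee_pos: [0.543, -0.3213, 0.1893]
eef_rot: [0.617, 0.787, -0.0, -0.002]
ft_force: [-0.2, 0.8, -0.1]
width: 0.0871
grip_force: 0.0
```

>>> play_rows([
  [0, 0, 0, 0, 0, 0],
  [0, 0, 0, 0, 0, 0],
  [0, 0, 0, 0, 0, 0],
  [0, 0, 0, 0, 0, 0],
  [0, 0, 0, 0, 0, 0],
], fingers=-1, squeeze=40)

```text
time: 4.95
ee_pos: [0.5434, -0.3237, 0.1933]
eef_rot: [0.618, 0.786, 0.0, 0.001]
ft_force: [-0.7, 0.3, 0.3]
width: 0.0549
grip_force: 0.0
```

>>> play_rows([
  [0, 0, 0, 0, 0, 0],
  [0, 0, -0.1, 0, 0, 0],
  [0, 0, -0.3, 0, 0, 0],
  [0, 0, -0.4, 0, 0, 0],
  [0, 0, -0.4, 0, 0, 0],
])

```text
time: 5.45
ee_pos: [0.5437, -0.3244, 0.2555]
eef_rot: [0.619, 0.786, 0.001, 0.002]
ft_force: [0.3, -0.6, -0.1]
width: 0.0154
grip_force: 0.0
```

Run:
```python
from h import *
s=status.read_state(); im=vision.camera("wrist"); cv2.imwrite("pics/w2.png",im)
vision.camera("top");vision.camera("side")
print(s["time"],s["width"]); go([.541,-.323,.028],13.5)
```

```text
5.45 0.01539047506227345
grasp [ 0.5429 -0.3233  0.0883] yaw_y 13.6 shift [ 0.005 -0.012  0.402] turn [-0.001 -0.002  0.003]
```

View pics/w2.png

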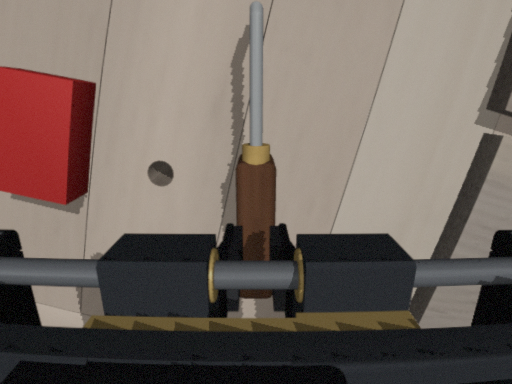

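The fingers close slowly (about 80 mm/s), so the lift came too early. The hook lies untouched and is centred at column 256. I'll open, go back down and wait longer for the close.

>>> play_rows([
  [0, 0, 0, 0, 0, 0],
  [0, 0, 0, 0, 0, 0],
  [0, 0, 0, 0, 0, 0],
  [0, 0, 0, 0, 0, 0],
  [0, 0, 0, 0, 0, 0],
], fingers=0.2)

```text
time: 6.1
ee_pos: [0.5431, -0.3237, 0.2522]
eef_rot: [0.619, 0.786, -0.0, -0.0]
ft_force: [0.1, 0.3, -0.2]
width: 0.0367
grip_force: 0.0
```

>>> play_rows([
  [0, 0, 0, 0, 0, 0],
  [0, 0, 0, 0, 0, 0],
  [0, 0, 0.2, 0, 0, 0],
  [0, 0, 0.4, 0, 0, 0],
  [0, 0, 0.4, 0, 0, 0],
])

```text
time: 6.6
ee_pos: [0.5419, -0.3226, 0.1888]
eef_rot: [0.618, 0.786, -0.001, -0.003]
ft_force: [-0.6, 0.1, -1.2]
width: 0.0522
grip_force: 0.0
```

>>> play_rows([
  [0, 0, 0, 0, 0, 0],
  [0, 0, 0, 0, 0, 0],
  [0, 0, 0, 0, 0, 0],
  [0, 0, 0, 0, 0, 0],
  [0, 0, 0, 0, 0, 0],
], fingers=-1, squeeze=40)

```text
time: 7.1
ee_pos: [0.5435, -0.3238, 0.1934]
eef_rot: [0.618, 0.786, 0.0, 0.001]
ft_force: [-0.5, 0.7, 5.0]
width: 0.0254
grip_force: 40.0
```

>>> play_rows([
  [0, 0, 0, 0, 0, 0],
  [0, 0, 0, 0, 0, 0],
])

```text
time: 7.3
ee_pos: [0.5435, -0.3239, 0.1934]
eef_rot: [0.618, 0.786, 0.0, 0.001]
ft_force: [-1.0, 1.3, 5.5]
width: 0.0259
grip_force: 40.0
```

Gripped at 26 mm. Next I'll lift, align the hook with the platform and approach above the eye.

>>> play_rows([
  [0, 0, -0.1, 0, 0, 0],
  [0, 0, -0.2, 0, 0, 0],
  [0, 0, -0.3, 0, 0, 0],
  [0, 0, -0.4, 0, 0, 0],
])

```text
time: 7.7
ee_pos: [0.5431, -0.3238, 0.2541]
eef_rot: [0.619, 0.786, 0.0, 0.0]
ft_force: [-0.1, 0.0, -1.8]
width: 0.0256
grip_force: 40.0
```

>>> play_rows([
  [0.2, 0, 0, 0, 0, 0.2],
  [0.4, 0, 0, 0, 0, 0.4],
  [0.6, 0, 0, 0, 0, 0.6],
  [0.8, 0, 0, 0, 0, 0.6],
  [0.95, 0, 0, 0, 0, 0.6],
])

```text
time: 8.2
ee_pos: [0.5094, -0.1834, 0.2531]
eef_rot: [0.734, 0.68, 0.001, -0.0]
ft_force: [-0.0, -0.3, -1.2]
width: 0.0256
grip_force: 40.0
```

>>> play_rows([
  [0, 0, 0, 0, 0, 0],
  [0, 0, 0, 0, 0, 0],
])

```text
time: 8.4
ee_pos: [0.5099, -0.1851, 0.2533]
eef_rot: [0.733, 0.68, 0.001, 0.0]
ft_force: [-0.2, 0.1, -2.0]
width: 0.0258
grip_force: 40.0
```

Run:
```python
from h import *
s=status.read_state(); im=vision.camera("wrist"); cv2.imwrite("pics/w3.png",im)
print(s["time"],s["width"]); go([.5023,-.1571,.09],-4.5)
for n in ["tray_eye"]:
  for b in spotter.boxes_of("wrist",n): print(n,np.round(b["point"],4),b["conf"])
K,D,Rw,o=cam("wrist",s)
m=R.from_quat(s["eef_rot"]).as_matrix()
g=s["ee_pos"]+m[:,2]*r.grasp_offset
for p in [g+m[:,0]*.13-[0,0,-.012],[.5125,-.0275,.03]]:
    print(cv2.projectPoints((Rw.T@(np.array(p)-o)).reshape(1,1,3),np.zeros(3),np.zeros(3),K,D)[0].ravel())
```

```text
8.4 0.025815301156116407
grasp [ 0.51   -0.1859  0.0897] yaw_y -4.4 shift [ 0.187 -0.065 -0.002] turn [0.002 0.    0.002]
[259.23642367 -46.35006576]
[241.29015356 -42.15571621]
```

View pics/w3.png

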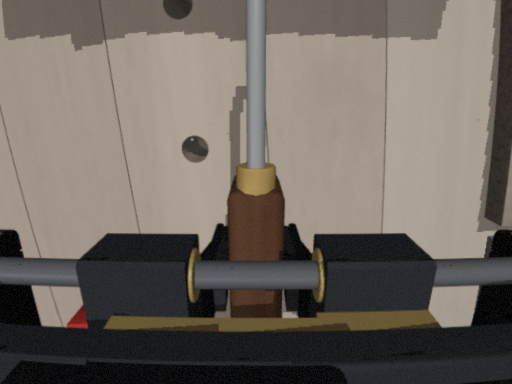

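The hook is aligned with the tool (shank at column 256), but the tip is out of view. I'll move above the eye and check with the fixed cameras.

>>> play_rows([
  [0.09, -0.03, 0, 0, 0, 0],
  [0.187, -0.065, 0.05, 0, 0, 0],
  [0.187, -0.065, 0.1, 0, 0, 0],
  [0.187, -0.065, 0.1, 0, 0, 0],
])

```text
time: 8.9
ee_pos: [0.5017, -0.1563, 0.2362]
eef_rot: [0.734, 0.68, -0.001, -0.001]
ft_force: [-0.8, -0.0, -0.8]
width: 0.0257
grip_force: 40.0
```

Run:
```python
from h import *
t=vision.camera("top");s=vision.camera("side"); cv2.imwrite("pics/t4.png",t);cv2.imwrite("pics/s4.png",s)
a=cv2.resize(t[180:240,260:330],None,fx=5.5,fy=5.5,interpolation=cv2.INTER_CUBIC)
b=cv2.resize(s[180:240,225:295],None,fx=5.5,fy=5.5,interpolation=cv2.INTER_CUBIC)
cv2.imwrite("pics/c4.png",np.hstack([a,b])); go([.5023,-.1571,.09],-4.5)
```

```text
grasp [ 0.5019 -0.1571  0.0737] yaw_y -4.5 shift [-0.     0.002 -0.109] turn [-0.001  0.001  0.002]
```

View pics/c4.png

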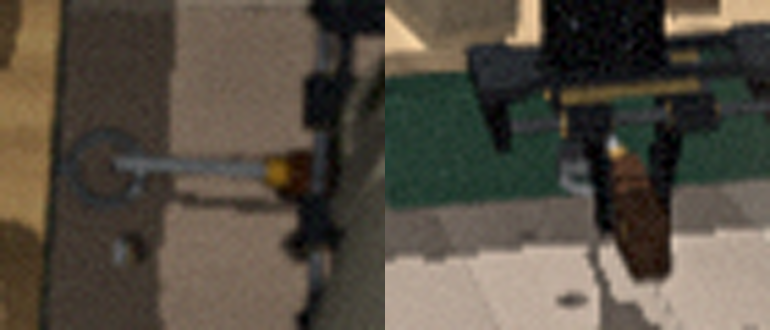

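The eye is at c4 (107, 166) and the bend end at (118, 160). I'll account for parallax.

Run:
```python
from h import *
f=lambda u,v:(260+(u+.5)/5.5-.5,180+(v+.5)/5.5-.5)
print(onz("top",[f(107,166),f(119,161)],[.030,.086]).round(4))
```

```text
[[ 0.5135 -0.0268  0.03  ]
 [ 0.5105 -0.0284  0.086 ]]
```

>>> play_rows([
  [0, 0.01, 0.08, 0, 0, 0],
  [0, 0.01, 0.16, 0, 0, 0],
  [0, 0.01, 0.25, 0, 0, 0],
  [0, 0.01, 0.25, 0, 0, 0],
  [0, 0.01, 0.25, 0, 0, 0],
])

```text
time: 9.5
ee_pos: [0.5034, -0.1568, 0.1994]
eef_rot: [0.734, 0.679, -0.001, -0.0]
ft_force: [-0.4, 0.3, -1.5]
width: 0.0256
grip_force: 40.0
```

>>> play_rows([
  [-0.06, 0, 0, 0, 0, 0],
  [-0.18, 0, 0, 0, 0, 0],
  [-0.32, 0, 0, 0, 0, 0],
  [-0.46, 0, 0, 0, 0, 0],
  [-0.6, 0, 0, 0, 0, 0],
])

```text
time: 10.0
ee_pos: [0.4965, -0.2468, 0.2001]
eef_rot: [0.733, 0.68, 0.0, -0.001]
ft_force: [-0.8, 4.5, -2.5]
width: 0.026
grip_force: 40.0
```

>>> play_rows([
  [-0.14, 0, 0, 0, 0, 0],
  [-0.28, 0, 0, 0, 0, 0],
  [-0.42, 0, 0, 0, 0, 0],
  [-0.54, 0, 0, 0, 0, 0],
  [-0.6, 0, 0, 0, 0, 0],
])

```text
time: 10.5
ee_pos: [0.4889, -0.3377, 0.2001]
eef_rot: [0.734, 0.679, -0.0, -0.0]
ft_force: [-2.8, 3.7, -0.8]
width: 0.0256
grip_force: 40.0
```

>>> play_rows([
  [0, 0, 0, 0, 0, 0],
  [0, 0, 0, 0, 0, 0],
])

```text
time: 10.7
ee_pos: [0.49, -0.336, 0.2001]
eef_rot: [0.734, 0.679, 0.0, 0.0]
ft_force: [-0.5, 0.1, -1.9]
width: 0.0257
grip_force: 40.0
```

Run:
```python
from h import *
t=vision.camera("top");s=vision.camera("side"); cv2.imwrite("pics/t5.png",t);cv2.imwrite("pics/s5.png",s)
a=cv2.resize(t[160:260,230:360],None,fx=3,fy=3,interpolation=cv2.INTER_CUBIC)
b=cv2.resize(s[170:270,205:335],None,fx=3,fy=3,interpolation=cv2.INTER_CUBIC)
cv2.imwrite("pics/c5.png",np.hstack([a,b])); go([.5023,-.1571,.09],-4.5)
```

```text
grasp [ 0.4904 -0.3354  0.0366] yaw_y -4.4 shift [ 1.191 -0.01  -0.356] turn [ 0.002 -0.     0.005]
```

View pics/c5.png

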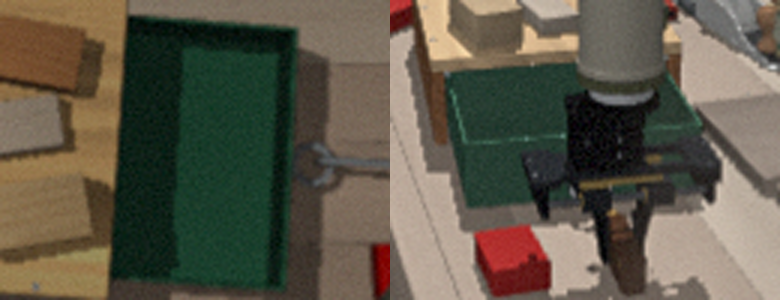

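The tray is out, with the hook still in the ring at about (318, 162) in the crop. I'll unhook by easing forward, lifting, moving sideways and back, and laying the hook down.

>>> play_rows([
  [0.05, 0, 0, 0, 0, 0],
  [0.05, 0, -0.1, 0, 0, 0],
  [0.05, 0, -0.22, 0, 0, 0],
  [0.05, 0, -0.36, 0, 0, 0],
  [0.05, 0, -0.36, 0, 0, 0],
])

```text
time: 11.3
ee_pos: [0.4912, -0.329, 0.2574]
eef_rot: [0.734, 0.679, 0.001, 0.002]
ft_force: [0.5, -0.5, -2.4]
width: 0.0256
grip_force: 40.0
```

>>> play_rows([
  [-0.08, 0.13, 0, 0, 0, 0],
  [-0.18, 0.28, 0, 0, 0, 0],
  [-0.18, 0.4, 0.1, 0, 0, 0],
  [-0.18, 0.4, 0.25, 0, 0, 0],
  [-0.18, 0.4, 0.36, 0, 0, 0],
])

```text
time: 11.8
ee_pos: [0.5482, -0.3595, 0.1981]
eef_rot: [0.734, 0.68, -0.0, -0.001]
ft_force: [0.0, 0.2, -1.6]
width: 0.0258
grip_force: 40.0
```

>>> play_rows([
  [0, 0, 0.02, 0, 0, 0],
  [0, 0, 0.04, 0, 0, 0],
  [0, 0, 0.042, 0, 0, 0],
  [0, 0, 0.042, 0, 0, 0],
])

```text
time: 12.2
ee_pos: [0.5482, -0.3603, 0.1945]
eef_rot: [0.734, 0.679, 0.0, 0.001]
ft_force: [-0.0, 0.6, -2.5]
width: 0.0258
grip_force: 40.0
```

Run:
```python
from h import *
go([.55,-.355,.03],-4.5)
f=lambda u,v:(230+(u+.5)/3-.5,160+(v+.5)/3-.5)
p=onz("top",[f(297,28),f(284,290),f(128,18),f(113,277)],[.082,.082,.115,.115]);print(p.round(4))
n=np.array([.0785,.997,0]); print("slide",(p@n).round(4));
```

```text
grasp [ 0.5484 -0.3603  0.031 ] yaw_y -4.4 shift [0.036 0.009 0.007] turn [0.002 0.001 0.003]
[[ 0.6324 -0.1789  0.082 ]
 [ 0.3662 -0.1548  0.082 ]
 [ 0.6374 -0.0024  0.115 ]
 [ 0.3826  0.0178  0.115 ]]
slide [-0.1287 -0.1256  0.0476  0.0477]
```

>>> play_rows([
  [0, 0, 0.006, 0, 0, 0],
  [0, 0, 0.006, 0, 0, 0],
  [0, 0, 0.006, 0, 0, 0],
  [0, 0, 0.006, 0, 0, 0],
  [0, 0, 0.006, 0, 0, 0],
], fingers=0)

```text
time: 12.7
ee_pos: [0.5481, -0.3601, 0.1928]
eef_rot: [0.734, 0.679, 0.0, 0.0]
ft_force: [-0.3, -0.5, 0.3]
width: 0.043
grip_force: 0.0
```

>>> play_rows([
  [0, 0, 0, 0, 0, 0],
  [0, 0, -0.05, 0, 0, 0],
  [0, 0, -0.3, 0, 0, 0],
  [0, 0, -0.6, 0, 0, 0],
  [0, 0, -0.9, 0, 0, 0],
])

```text
time: 13.2
ee_pos: [0.5477, -0.3601, 0.3296]
eef_rot: [0.734, 0.679, -0.0, -0.0]
ft_force: [0.8, -0.2, -0.3]
width: 0.0433
grip_force: 0.0
```

>>> play_rows([
  [0.1, 0, -0.2, 0, 0, 0],
  [0.4, 0, -0.3, 0, 0, 0],
  [0.7, 0, -0.3, 0, 0, 0],
  [1, 0, -0.3, 0, 0, 0],
], fingers=-0.68)

```text
time: 13.6
ee_pos: [0.5594, -0.2094, 0.3738]
eef_rot: [0.734, 0.679, 0.001, 0.0]
ft_force: [1.2, 0.6, 0.3]
width: 0.0198
grip_force: 0.0
```

Run:
```python
from h import *
t=vision.camera("top"); print(status.read_state()["time"],status.read_state()["width"])
for n in ["hook","hook_tip"]: print([(np.round(b["point"],3).tolist(),b["conf"]) for b in spotter.boxes_of("top",n)])
vision.camera("side");print([(np.round(b["point"],3).tolist(),b["conf"]) for b in spotter.boxes_of("side","hook")])
go([.603,.168,.2],-4.5)
```

```text
13.65 0.017406483707151654
[]
[([0.508, 0.308, 0.147], 0.63)]
[([0.546, -0.389, 0.04], 0.58)]
grasp [ 0.5596 -0.2108  0.2098] yaw_y -4.4 shift [2.54  0.096 0.065] turn [0.001 0.    0.003]
```

The hook is on the bench and released. Next I'll get behind the brown offcut and push it.

>>> play_rows([
  [0.3, 0.03, 0, 0, 0, 0],
  [0.6, 0.06, 0, 0, 0, 0],
  [0.9, 0.1, 0, 0, 0, 0],
  [1, 0.1, 0, 0, 0, 0],
])

```text
time: 14.25
ee_pos: [0.587, -0.0584, 0.3726]
eef_rot: [0.733, 0.681, 0.0, -0.0]
ft_force: [0.4, 0.8, -0.3]
width: 0.0141
grip_force: 0.0
```

>>> play_rows([
  [0.3, 0, 0, 0, 0, 0],
  [0.6, 0, 0, 0, 0, 0],
  [0.9, 0, 0, 0, 0, 0],
  [1, 0, 0, 0, 0, 0],
])

```text
time: 14.65
ee_pos: [0.5979, 0.0912, 0.3725]
eef_rot: [0.733, 0.681, 0.0, -0.0]
ft_force: [0.0, 0.1, -1.1]
width: 0.014
grip_force: 0.0
```

>>> play_rows([
  [0.3, 0, 0, 0, 0, 0],
  [0.54, 0, 0, 0, 0, 0],
  [0.54, 0, 0.15, 0, 0, 0],
  [0.54, 0, 0.35, 0, 0, 0],
  [0.54, 0, 0.45, 0, 0, 0],
])

```text
time: 15.15
ee_pos: [0.6039, 0.1662, 0.3031]
eef_rot: [0.735, 0.678, -0.001, 0.0]
ft_force: [-1.7, -0.2, -0.3]
width: 0.0139
grip_force: 0.0
```

Run:
```python
from h import *
im=vision.camera("wrist"); cv2.imwrite("pics/w6.png",im); go([.603,.168,.141],-4.5)
print([(np.round(b["point"],3).tolist(),b["conf"]) for b in spotter.boxes_of("wrist","brown_offcut")],status.read_state()["width"],status.read_state()["ft_force"])
```

```text
grasp [0.6027 0.1657 0.1379] yaw_y -4.6 shift [ 0.012 -0.004 -0.02 ] turn [-0.007  0.006 -0.002]
[] 0.014066518674797317 [-0.73477533  0.2261323  -0.33173865]
```

View pics/w6.png

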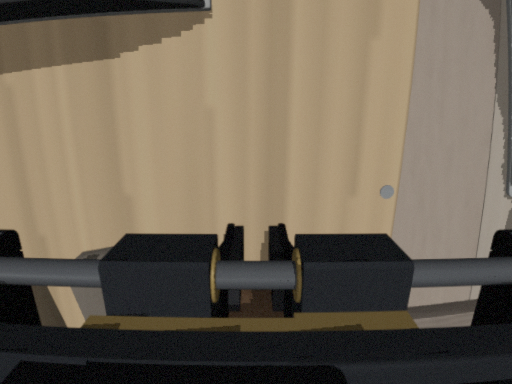

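The fingers are behind the brown offcut. Pushing now.

>>> play_rows([
  [-0.12, 0, 0, 0, 0, 0],
  [-0.24, 0, 0, 0, 0, 0],
  [-0.36, 0, 0, 0, 0, 0],
  [-0.48, 0, 0, 0, 0, 0],
  [-0.58, 0, 0, 0, 0, 0],
])

```text
time: 15.75
ee_pos: [0.5972, 0.0792, 0.306]
eef_rot: [0.734, 0.679, 0.001, 0.0]
ft_force: [0.0, 1.9, 1.8]
width: 0.0137
grip_force: 1.1
```

>>> play_rows([
  [-0.1, 0, 0, 0, 0, 0],
  [-0.2, 0, 0, 0, 0, 0],
  [-0.3, 0, 0, 0, 0, 0],
  [-0.4, 0, 0, 0, 0, 0],
  [-0.5, 0, 0, 0, 0, 0],
])

```text
time: 16.25
ee_pos: [0.5911, 0.005, 0.3049]
eef_rot: [0.734, 0.679, -0.0, 0.0]
ft_force: [1.1, -0.0, 0.5]
width: 0.0144
grip_force: 0.0
```

>>> play_rows([
  [-0.1, 0, 0, 0, 0, 0],
  [-0.15, 0, 0, 0, 0, 0],
  [-0.15, 0, 0, 0, 0, 0],
  [-0.15, 0, -0.2, 0, 0, 0],
  [-0.15, 0, -0.46, 0, 0, 0],
])

```text
time: 16.75
ee_pos: [0.5893, -0.0148, 0.3734]
eef_rot: [0.733, 0.68, -0.002, -0.001]
ft_force: [1.0, 0.6, 0.1]
width: 0.0137
grip_force: 0.0
```

```bash
cat > obs.py <<'E'
from h import *
e=np.array([.0785,.997]); 
for c in ["top","side"]:
    cv2.imwrite(f"pics/{c}_{status.read_state()['time']:.1f}.png",vision.camera(c))
    for n in ["brown_offcut","thin_offcut","thick_offcut","plane","hook"]:
        print(c,n,[(np.round(b["point"],3).tolist(),round(b["conf"],2)) for b in spotter.boxes_of(c,n)][:3])
E
python3 - <<'E'
from obs import *
go([.536,.205,.2],-4.5); print(status.read_state()["time"])
E
```

```text
top brown_offcut [([0.382, -0.307, 0.031], 0.71), ([0.382, 0.49, 0.032], 0.61)]
top thin_offcut [([0.525, 0.119, 0.139], 0.65)]
top thick_offcut [([0.44, 0.1, 0.163], 0.59), ([0.508, 0.312, 0.149], 0.29)]
top plane [([0.506, 0.311, 0.15], 0.79), ([0.545, 0.205, 0.117], 0.68)]
top hook [([0.547, -0.348, 0.041], 0.82)]
side brown_offcut [([0.372, 0.468, 0.024], 0.73), ([0.377, -0.332, 0.028], 0.59)]
side thin_offcut [([0.53, 0.09, 0.136], 0.79), ([0.54, -0.391, 0.039], 0.54)]
side thick_offcut [([0.438, 0.064, 0.15], 0.6)]
side plane [([0.53, 0.09, 0.136], 0.7), ([0.542, -0.389, 0.038], 0.68), ([0.496, 0.292, 0.135], 0.57)]
side hook [([0.544, -0.392, 0.036], 0.83)]
grasp [ 0.5895 -0.0158  0.2102] yaw_y -4.4 shift [ 1.44  -0.469  0.068] turn [-0.002  0.     0.003]
17.35
```

>>> play_rows([
  [0.2, -0.15, 0, 0, 0, 0],
  [0.45, -0.3, 0, 0, 0, 0],
  [0.7, -0.48, 0, 0, 0, 0],
  [0.9, -0.48, 0, 0, 0, 0],
  [0.9, -0.48, 0, 0, 0, 0],
])

```text
time: 17.85
ee_pos: [0.5274, 0.1295, 0.374]
eef_rot: [0.731, 0.682, 0.0, -0.001]
ft_force: [0.2, 0.3, -0.4]
width: 0.0136
grip_force: 0.0
```

>>> play_rows([
  [0.25, 0, 0, 0, 0, 0],
  [0.54, 0, 0, 0, 0, 0],
  [0.54, 0, 0.15, 0, 0, 0],
  [0.54, 0, 0.35, 0, 0, 0],
  [0.54, 0, 0.46, 0, 0, 0],
])

```text
time: 18.35
ee_pos: [0.5342, 0.2047, 0.3029]
eef_rot: [0.734, 0.679, -0.001, 0.0]
ft_force: [-0.2, 0.1, 0.5]
width: 0.0136
grip_force: 0.0
```

>>> play_rows([
  [-0.12, 0, 0, 0, 0, 0],
  [-0.24, 0, 0, 0, 0, 0],
  [-0.36, 0, 0, 0, 0, 0],
  [-0.48, 0, 0, 0, 0, 0],
  [-0.58, 0, 0, 0, 0, 0],
])

```text
time: 18.85
ee_pos: [0.5279, 0.116, 0.3061]
eef_rot: [0.734, 0.679, 0.001, -0.0]
ft_force: [-1.1, 1.1, 0.4]
width: 0.0141
grip_force: 0.5
```

>>> play_rows([
  [-0.1, 0, 0, 0, 0, 0],
  [-0.2, 0, 0, 0, 0, 0],
  [-0.3, 0, 0, 0, 0, 0],
  [-0.4, 0, 0, 0, 0, 0],
  [-0.5, 0, 0, 0, 0, 0],
])

```text
time: 19.35
ee_pos: [0.5219, 0.0424, 0.3052]
eef_rot: [0.734, 0.679, -0.0, -0.0]
ft_force: [0.3, 0.9, -0.1]
width: 0.0139
grip_force: 0.2
```

>>> play_rows([
  [-0.1, 0, 0, 0, 0, 0],
  [-0.2, 0, 0, 0, 0, 0],
  [-0.3, 0, 0, 0, 0, 0],
  [-0.37, 0, 0, 0, 0, 0],
  [-0.37, 0, 0, 0, 0, 0],
])

```text
time: 19.85
ee_pos: [0.5176, -0.0136, 0.3053]
eef_rot: [0.735, 0.678, -0.0, 0.0]
ft_force: [0.6, 0.5, 0.2]
width: 0.0136
grip_force: 0.0
```

>>> play_rows([
  [0, 0, 0, 0, 0, 0],
  [0, 0, -0.2, 0, 0, 0],
  [0, 0, -0.46, 0, 0, 0],
])

```text
time: 20.15
ee_pos: [0.5173, -0.0106, 0.3737]
eef_rot: [0.733, 0.68, -0.002, -0.001]
ft_force: [0.0, -0.2, 0.5]
width: 0.0144
grip_force: 0.0
```

Run:
```python
from obs import *
go([.451,.19,.2],-4.5); print(status.read_state()["time"])
```

```text
top brown_offcut [([0.382, -0.307, 0.031], 0.59)]
top thin_offcut []
top thick_offcut [([0.443, 0.098, 0.159], 0.78)]
top plane [([0.508, 0.31, 0.147], 0.94)]
top hook [([0.548, -0.349, 0.039], 0.89)]
side brown_offcut [([0.378, -0.333, 0.03], 0.92), ([0.37, 0.469, 0.024], 0.56)]
side thin_offcut [([0.511, 0.001, 0.027], 0.63)]
side thick_offcut [([0.435, 0.061, 0.147], 0.89)]
side plane [([0.493, 0.294, 0.137], 0.69)]
side hook [([0.543, -0.391, 0.039], 0.92)]
grasp [ 0.5176 -0.0118  0.2102] yaw_y -4.4 shift [ 1.307 -0.547  0.068] turn [-0.002  0.001  0.003]
20.75
```

>>> play_rows([
  [0.2, -0.15, 0, 0, 0, 0],
  [0.45, -0.3, 0, 0, 0, 0],
  [0.7, -0.5, 0, 0, 0, 0],
  [0.9, -0.55, 0, 0, 0, 0],
  [0.9, -0.55, 0, 0, 0, 0],
])

```text
time: 21.25
ee_pos: [0.4445, 0.1334, 0.3741]
eef_rot: [0.731, 0.682, 0.0, -0.001]
ft_force: [0.1, 0.1, 0.0]
width: 0.014
grip_force: 0.0
```

>>> play_rows([
  [0.25, 0, 0, 0, 0, 0],
  [0.41, 0, 0, 0, 0, 0],
  [0.41, 0, 0.15, 0, 0, 0],
  [0.41, 0, 0.35, 0, 0, 0],
  [0.41, 0, 0.46, 0, 0, 0],
])

```text
time: 21.75
ee_pos: [0.4505, 0.1897, 0.3031]
eef_rot: [0.734, 0.679, -0.001, 0.0]
ft_force: [0.6, -0.1, -0.7]
width: 0.0139
grip_force: 0.0
```

>>> play_rows([
  [-0.12, 0, 0, 0, 0, 0],
  [-0.24, 0, 0, 0, 0, 0],
  [-0.36, 0, 0, 0, 0, 0],
  [-0.48, 0, 0, 0, 0, 0],
  [-0.58, 0, 0, 0, 0, 0],
])

```text
time: 22.25
ee_pos: [0.444, 0.1017, 0.3059]
eef_rot: [0.734, 0.679, 0.001, -0.0]
ft_force: [-0.3, 2.9, 1.4]
width: 0.0138
grip_force: 1.3
```

>>> play_rows([
  [-0.1, 0, 0, 0, 0, 0],
  [-0.2, 0, 0, 0, 0, 0],
  [-0.3, 0, 0, 0, 0, 0],
  [-0.4, 0, 0, 0, 0, 0],
  [-0.5, 0, 0, 0, 0, 0],
])

```text
time: 22.75
ee_pos: [0.4378, 0.0273, 0.3049]
eef_rot: [0.734, 0.679, -0.001, -0.0]
ft_force: [-0.1, -0.1, -0.8]
width: 0.0137
grip_force: 0.0
```

>>> play_rows([
  [-0.1, 0, 0, 0, 0, 0],
  [-0.2, 0, 0, 0, 0, 0],
  [-0.24, 0, 0, 0, 0, 0],
  [-0.24, 0, 0, 0, 0, 0],
])

```text
time: 23.15
ee_pos: [0.4353, -0.0078, 0.3052]
eef_rot: [0.734, 0.679, 0.0, -0.0]
ft_force: [-0.3, 0.4, 0.5]
width: 0.0139
grip_force: 0.0
```

>>> play_rows([
  [0, 0, 0, 0, 0, 0],
  [0, 0, -0.2, 0, 0, 0],
  [0, 0, -0.5, 0, 0, 0],
  [0.3, 0, -0.6, 0, 0, 0],
  [0.6, 0, -0.8, 0, 0, 0],
])

```text
time: 23.65
ee_pos: [0.4417, 0.0809, 0.4237]
eef_rot: [0.734, 0.679, 0.0, -0.0]
ft_force: [0.6, 1.2, -0.3]
width: 0.0141
grip_force: 0.0
```

>>> play_rows([
  [0.3, 0, 0, 0, 0, 0],
  [0.6, 0, 0, 0, 0, 0],
  [0.9, 0, 0, 0, 0, 0],
  [1, 0, 0, 0, 0, 0],
])

```text
time: 24.05
ee_pos: [0.4523, 0.2347, 0.4222]
eef_rot: [0.731, 0.682, -0.0, -0.0]
ft_force: [0.1, 0.7, 0.4]
width: 0.014
grip_force: 0.0
```

Run:
```python
from obs import *
print(status.read_state()["time"]); go([.45,.19,.2],-4.5)
# colour clusters in tray region of top image
k=vision.camera("top"); cv2.imwrite("pics/tend.png",k)
hsv=cv2.cvtColor(k,cv2.COLOR_BGR2HSV); roi=np.zeros(k.shape[:2],np.uint8)
roi[165:258,266:330]=1
m=((hsv[...,0]<32)&(hsv[...,1]>50)).astype(np.uint8)*roi
n,l,st,c=cv2.connectedComponentsWithStats(m)
for i in range(1,n):
    if st[i,4]>20: print(st[i],onz("top",[c[i]],.04).round(3),k[l==i].mean(0).round())
```

```text
top brown_offcut [([0.383, 0.486, 0.03], 0.94), ([0.379, -0.302, 0.03], 0.65), ([0.588, -0.113, 0.041], 0.58)]
top thin_offcut [([0.506, -0.017, 0.023], 0.72)]
top thick_offcut [([0.415, -0.063, 0.116], 0.93)]
top plane [([0.507, -0.091, 0.01], 0.57)]
top hook [([0.55, -0.35, 0.045], 0.92)]
side brown_offcut [([0.379, -0.334, 0.03], 0.81), ([0.371, 0.471, 0.021], 0.58), ([0.497, 0.294, 0.136], 0.21)]
side thin_offcut [([0.511, -0.001, 0.024], 0.52)]
side thick_offcut [([0.417, -0.09, 0.094], 0.62), ([0.495, 0.295, 0.134], 0.61), ([0.525, 0.049, 0.078], 0.5)]
side plane [([0.53, -0.159, 0.044], 0.69), ([0.496, 0.292, 0.134], 0.64)]
side hook [([0.546, -0.39, 0.038], 0.83)]
24.65
grasp [0.4537 0.2286 0.2596] yaw_y -4.5 shift [-0.258 -0.005  0.397] turn [ 0.    -0.001  0.002]
[266 165  59  93 688] [[ 0.5   -0.012  0.04 ]] [54. 75. 92.]
[290 165  40   4  99] [[ 0.652 -0.14   0.04 ]] [ 89. 105. 118.]
[293 176  30  22 572] [[ 0.587 -0.118  0.04 ]] [ 40.  67. 100.]
[325 220   5  38 121] [[ 0.413 -0.176  0.04 ]] [45. 53. 62.]
[286 229  21  22 390] [[ 0.419 -0.076  0.04 ]] [46. 68. 83.]
```

Run:
```python
from h import *
a=vision.camera("side"); t=vision.camera("top")
print(np.abs(t[165:258,266:400].astype(float)-cv2.imread("pics/tend.png")[165:258,266:400]).mean(),status.read_state()["ft_force"])
p=spotter.regions_of("top","thick_offcut")
for q in p[:2]:
    ys,xs=np.nonzero(q["pixels"]); print(q["conf"],len(xs),onz("top",[(xs.mean(),ys.mean())],.117),xs.min(),xs.max(),ys.min(),ys.max())
print(job.close_job())
```

```text
3.767506553255229 [-0.33809467 -0.60836281  0.25905625]
0.58 411 [[ 0.41653535 -0.06650777  0.117     ]] 286 306 229 250
the job is handed in; nothing more can be done
None
```

The job is handed in at about 25 s of the 61 s limit; no verdict came back. By camera the tray is about 17 cm out, the hook lies on the bench, all three offcuts are in the tray (the thick one standing on end), and the plane looks unmoved.

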